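# Index the drying boom to the next coaster

### The arm

A 7-joint arm with a two-finger parallel gripper is mounted at the origin on the work surface. World frame = base frame: x ahead of the robot, y to its left, z up, the work surface at z = 0. Lengths are in m, angles in rad, forces in N, time in s.
With the tool pointing down it reaches from about 0.425 to 0.875 m from the base axis. Payload 8.4 kg.
Tool frame: the origin (TCP) lies between the finger pads; the fingertips stand 11 mm ahead of it and the grasp point (between the pads) lies 8 mm behind it; z points along the fingers, y is the line along which they close (so a half turn about z gives the same grasp; the last joint's range is limited). The gripper opens to 85 mm and grips with 20 to 120 N. Pads are 22 mm wide; open, the fingers measure 114 mm over their backs; the gripper's body (76 mm by 85 mm) begins 54 mm behind the grasp point. The pads swing forward as they close: fully open they stand 13 mm farther back than shut.
Start: joints at [-0.099, 0.333, 0.04, 1.465, -0.013, 1.343, -0.059], TCP at [0.65, -0, 0.242] pointing down, gripper open.
Joint ranges: [-2.58, 2.58], [-0.38, 2.09], [-1.3, 1.39], [0.25, 2.4], [-1.5, 4.64], [0.08, 2.09], [-2.65, 2.65]. Speed limits (rad/s): [2.22, 2.22, 2.79, 2.79, 3.14, 3.14, 3.14].

### API

Orientations are given as a rotation vector (axis times angle).
In Python, from plant import * gives the robot as it stands.
- The arm moves only by the tool arm_command, never from a script. Its argument "steps" is a list of rows, each a list of 5 numbers: the finger opening in mm, from 0 to 85.4, then the shift along the tool's x, y, z in units of 20 mm (1.0 is 20 mm), then the turn about the tool's z in units of 0.1 rad (1.0 is 0.1 rad). In form: [[fingers, dx, dy, dz, spin], ...]. A call has 1 to 20 rows; each row shifts and turns the commanded pose from where the row before left it, along the tool's axes as they then stand; what a row does not reach is not made up. A row lasts 1/12 s, in which the tool goes at most 41.7 mm and 7.16 degrees, less where a joint would pass 70% of its speed; a pose out of reach is approached as far as the arm can. A call with a number of a shift or a turn outside -1 to 1 is refused whole. A call with a gripper value outside its range is refused whole. The fingers move at their own pace and stop on an object; the grip force is fixed at half the most. Time passes only in rows, so rows that do not move let the fingers close. It gives the time, the measured TCP pose, the force, the opening and the grip force at its end, in the units of the state.
- get_state(): the state, without advancing time (a new reading comes with each control period).
- read_camera(name): name is "scene" or "side" or "wrist"; returns a dict with "frame" (400x640x3 uint8, red, green, blue), "vertical_fov" (degrees; the focal length in pixels is half the picture's height over the tangent of half this angle, whatever the lens; pixels are square), "cx", "cy" (the principal point, pixels), "R" (3x3) and "t" (3): a world point X has camera coordinates R X + t. Camera axes: x right, y down, z forward; pixel columns grow to the right and rows downward; lengths in m; the calibration is good to about 2 mm. A picture is of the moment at which its call begins. There is no depth.
- job_done(): hands the job in; it is judged then, once.
The state is a dict: "time": time; "joint_pos": joint angles; "joint_vel": joint speeds; "joint_efforts": joint torques, N m; "tcp_pos": TCP position; "orientation": TCP orientation; "ft_force": force on the tool from outside, world axes, zero at the start; "wrist_torque": the same for the moment, N m; "opening": finger opening in m; "grip_force": force on a finger pad.
Only numpy, scipy, OpenCV 4.12 (cv2) and the standard library are available. Lean on these libraries where they do the work, as an engineer would, in place of code of your own. Each camera call takes 0.05 s, during which the arm holds its last target. There are 200 camera calls.

### The job

The dryer on the swing boom is done with the striped coaster. Hook a fingertip under the red pull ring, lift the spring index pin out of its hole, swing the boom one hole over so that the dryer stands above the coaster with the purple doughnut, and let the pin spring fully home in that hole. Work gently, without clamping the ring between the fingers; do not touch the hot dryer, and leave the coasters, the bottles and the other things where they are.

Things in the scene. Friction and masses are not known exactly. Their poses are not given: they have to be found in the camera images.
- stand: Fixed drying station: grey round cast base (210 mm across) with a post that carries the index plate and the boom's pivot. Origin: on the post's axis, which is the boom's vertical pivot axis, at table height; z up. Its x axis points roughly away from the robot, its y axis towards the rack. At boom angle a the pin is at (120 sin a, -120 cos a) mm in this frame.
- middle_hole (a point): Mouth of the middle hole of the fixed steel index plate (top face 95 mm above the table), where the pin sits at the start. Five 13 mm holes lie 25 degrees apart on a circle of 120 mm radius about the post, on the side away from the rack. Axes as stand.
- boom (a joint): Angle of the swing boom about the post, rad, positive anticlockwise from above. 0 = pin at the middle hole (the start); next holes at +0.436 and -0.436, outer ones at +-0.873, stops at +-1.0. Bearing friction 0.15 N m: it stays where it is left. At +0.436 the pin is farther from the robot and the dryer over the rack's end nearer the robot; at -0.436 the pin is nearer, the dryer over the far end.
- lever_end (a point): Tip of the boom's blue index lever, on its top face, 160 mm from the post. The lever is flat, 30 mm wide, top 113 mm above the table, runs from the blue hub (68 mm across, top 147 mm) on the post to the robot's right, and carries the pin 120 mm from the post. On the hub's other side a steel tube rises over the rack to the dryer. Axes as stand, turning with the boom.
- pin (a joint): Height of the spring index pin above fully home, m: 0 = seated in a hole, 0.012 = its tip rides on the plate between holes, more = clear of the plate; stop at 0.024. A vertical 10 mm steel rod with a round tip, guided in the lever; its spring presses it down with about 4 N when home and 8 N at 0.020, so that it drops into a hole by itself.
- pull_ring: Red round pull ring fixed on top of the pin: 46 mm inside, 60 mm outside, 7 mm wire. Origin: its centre, 101 mm from the post's axis, 169 mm above the table with the pin home. Its y axis lies across the lever; z points to the ring's top, leaning 45 degrees from upright towards the post; x is the ring's axis, pointing to the post and 45 degrees down. 40 mm behind it are free. Moves with the pin.
- dryer: Black hair dryer, hot, held upright at the end of the boom, nozzle down: 215 mm tall, 92 mm across, its handle level. Origin: centre of the nozzle's mouth, 185 mm above the table and 280 mm from the post.
- rack_top (a point): Centre of the top of the fixed black wire rack, 400 x 200 mm, 30 mm high, on a grey tray 430 x 240 mm. Its long side is along the stand's x axis. The three coasters lie on it.
- coaster_donut: The freshly decorated coaster: grey stone tile 90 x 90 x 10 mm with a purple doughnut (56 mm across, 13 mm high). Loose on the rack at one end of it, either the end nearer the robot or the far one. Origin: centre of its underside, z up.
- coaster_flower: Grey coaster 90 x 90 x 10 mm with a white flower, loose on the rack's other end. Origin: centre of its underside.
- coaster_stripe: Grey coaster 90 x 90 x 10 mm with green and teal stripes, loose on the middle of the rack, under the dryer at the start. Origin: centre of its underside.
- bottle_purple: Purple squeeze bottle, 52 mm diameter, 150 mm tall, loose, standing. Origin: centre of its underside, z up.
- bottle_pink: Pink squeeze bottle, 52 mm diameter, 145 mm tall, loose, standing. Origin: centre of its underside, z up.
- bottle_green: Dark green squeeze bottle, 52 mm diameter, 150 mm tall, loose, standing. Origin: centre of its underside, z up.
- bottle_white: White squeeze bottle, 62 mm diameter, 180 mm tall, loose, standing. Origin: centre of its underside, z up.
- phone_case: Turquoise decorated phone case lying flat, loose, 150 x 75 x 10 mm (long along its x). Origin: centre of its underside.
- brush: Paint brush lying on the table, loose, along its x axis. Origin: its middle at table height.

How it is judged:
On the way, in this order (a step that is already met when the one before it is completed fails the run):
1. the pin is lifted clear of the index plate (13 mm or more) while the boom still stands at its first hole (value of joint pin above 0.013 m and value of joint boom between -0.06 and 0.06 rad), for 0.1 s.
2. the boom is swung until the dryer is above the doughnut coaster (within 30 mm) (horizontal distance between dryer and coaster_donut below 0.03 m), for 0.1 s.
At the end, for the whole second after the job is handed in: The pin is fully home (within 3 mm) in the hole next to the first one, the boom at rest within 0.04 rad of +-0.436, and the dryer's nozzle within 25 mm (seen from above) of the centre of the coaster with the purple doughnut, which lies flat (value of joint pin below 0.003 m and horizontal distance between dryer and coaster_donut below 0.025 m and (value of joint boom between 0.3963 and 0.4763 rad or value of joint boom between -0.4763 and -0.3963 rad) and velocity of joint boom between -0.05 and 0.05 rad/s and angle between coaster_donut's own z axis and vertical below 0.1 rad); the robot touches nothing.
It fails at once if the hot dryer is touched (contact force between any of the fingers, the arm and dryer above 0.5 N).
It fails at once if the ring is clamped between the fingers or wrenched (more than 34 N) (contact force between the fingers and pull_ring above 34 N).
It fails at once if a coaster is moved by more than 12 mm (distance of any of coaster_donut, coaster_flower, coaster_stripe from where it was at the start of the episode above 0.012 m).
It fails at once if a bottle, the phone case or the brush is moved by more than 20 mm or a bottle is tipped (distance of any of bottle_purple, bottle_pink, bottle_green, bottle_white, phone_case, brush from where it was at the start of the episode above 0.02 m or angle between any of bottle_purple, bottle_pink, bottle_green, bottle_white's own z axis and vertical above 0.35 rad).
It also fails if it takes over 45 s, if anything falls off the work surface, if the arm or the gripper's body presses on something with over 40 N, if the wrist force passes 120 N, or if a joint passes its speed limit or range.

## Working session

There is one attempt and no reset: what is moved stays moved. The work goes in short steps, Python scripts to look and compute and a tool call to move; the robot and the scene stay as the last step left them, time stands still between calls to the robot, and variables do not carry over. Pictures are saved under pics/ and viewed, at most 10 in all, crops included, and the job is handed in when it is done.

Besides the shell and the picture viewer there is one more tool, called after "Call:" as name(argument=value, ...) on one line, values as JSON. arm_command: Moves the arm, as the interface text tells. Shifts and turns lie within -1 to 1; 1 stands for 20 mm of shift or 0.1 rad of turn. Its arguments: {"type":"object","properties":{"steps":{"type":"array","items":{"type":"array","items":{"type":"number"}}}},"required":["steps"]}

```bash
mkdir -p pics
cat > h.py <<'E'
from plant import *
import numpy as np, cv2
def cam(n):
    c=read_camera(n); c['f']=200/np.tan(np.radians(c['vertical_fov'])/2); return c
def save(c,fn): cv2.imwrite('pics/'+fn,c['frame'][:,:,::-1])
def ray(c,u,v):
    d=c['R'].T@np.array([(u-c['cx'])/c['f'],(v-c['cy'])/c['f'],1]); return -c['R'].T@c['t'],d/np.linalg.norm(d)
def onz(c,u,v,z):
    o,d=ray(c,u,v); return o+d*(z-o[2])/d[2]
def proj(c,X):
    p=c['R']@np.array(X)+c['t']; return p[:2]/p[2]*c['f']+[c['cx'],c['cy']]
E
python3 - <<'E'
from h import *
for n in('scene','side'):
    c=cam(n);save(c,n+'1.png');print(n,c['R'].round(3).tolist(),c['t'],c['f'],-c['R'].T@c['t'])
s=get_state();print(s['tcp_pos'],s['orientation'],s['time'])
E
```

```text
scene [[0.816, 0.578, 0.007], [0.505, -0.706, -0.497], [-0.283, 0.409, -0.868]] [-0.50831961 -0.22174357  2.08770221] 479.5521788287576 [ 1.11670578 -0.71584126  1.70487508]
side [[-0.848, -0.531, -0.003], [-0.356, 0.573, -0.738], [0.394, -0.624, -0.675]] [0.53891383 0.29471254 1.40164124] 427.8768216861624 [0.01004914 0.99228522 1.16496816]
[ 6.49599880e-01 -2.55942269e-05  2.41503521e-01] [-2.22075203e+00 -2.22077152e+00  1.78799700e-03] 0.1
```

View pics/scene1.png

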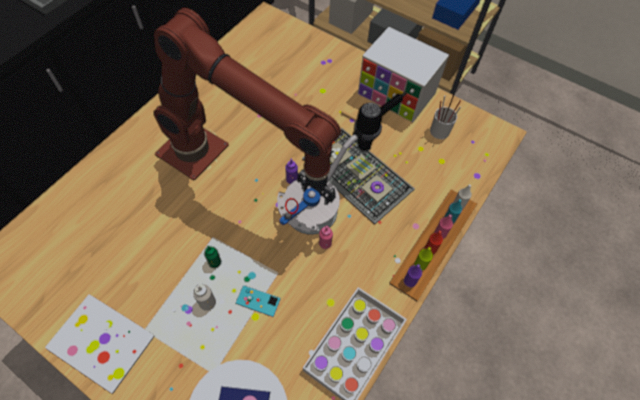

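View pics/side1.png

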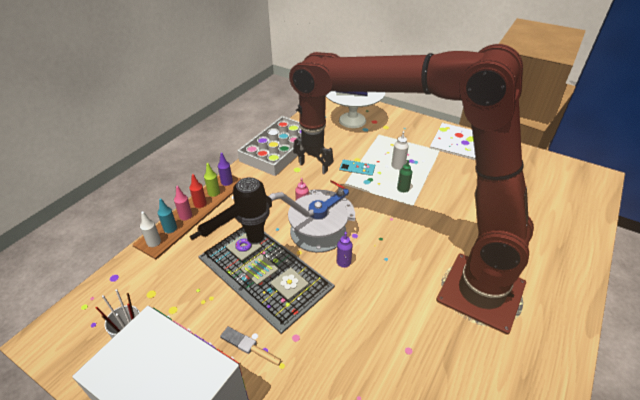

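The scene shows the doughnut at (377,187), at the rack's far end, so the boom has to go to -0.436. The red ring is at about (291,207) in the scene view and (340,185) in the side view. Next I'll measure the ring, doughnut and hub, and look at the gripper up close.

```bash
cat >> h.py <<'E'
def mask(c,lo,hi,box):
    h=cv2.cvtColor(c['frame'],cv2.COLOR_RGB2HSV); m=cv2.inRange(h,np.array(lo),np.array(hi))
    z=np.zeros_like(m);x0,y0,x1,y1=box;z[y0:y1,x0:x1]=m[y0:y1,x0:x1];return z
def red(c,box): return mask(c,(0,150,90),(6,255,255),box)|mask(c,(172,150,90),(180,255,255),box)
def cen(m):
    v,u=np.nonzero(m);return ((u.min()+u.max())/2,(v.min()+v.max())/2,u.min(),u.max(),v.min(),v.max(),len(u),u.mean(),v.mean()) if len(u) else None
def tri(a,b):
    (o1,d1),(o2,d2)=a,b; s=np.linalg.lstsq(np.c_[d1,-d2],o2-o1,rcond=None)[0]
    p,q=o1+d1*s[0],o2+d2*s[1]; return (p+q)/2,np.linalg.norm(p-q)
E
python3 - <<'E'
from h import *
s=cam('scene');d=cam('side')
boxes={'red':((270,190,312,225),(322,170,358,200)),'blue':((275,180,330,228),(298,185,350,225)),'purple':((364,175,390,198),(230,234,258,255))}
for k,(a,b) in boxes.items():
    f=(lambda c,x:red(c,x)) if k=='red' else (lambda c,x:mask(c,(100,120,60),(122,255,255),x)) if k=='blue' else (lambda c,x:mask(c,(125,70,60),(160,255,255),x))
    A,B=cen(f(s,a)),cen(f(d,b));print(k,A,B)
    if A and B: print(tri(ray(s,*A[:2]),ray(d,*B[:2])))
    if k=='purple': print(onz(s,*A[:2],.0465),onz(d,*B[:2],.0465))
w=cam('wrist');save(w,'w1.png')
cr=lambda c,x0,y0,x1,y1:cv2.resize(c['frame'][y0:y1,x0:x1],(400,400),interpolation=cv2.INTER_CUBIC)
cv2.imwrite('pics/crop1.png',np.hstack([cr(s,260,150,340,230),cr(d,280,130,360,210)])[:,:,::-1])
E
```

```text
red (np.float64(291.5), np.float64(209.5), np.int64(286), np.int64(297), np.int64(206), np.int64(213), 9, np.float64(291.3333333333333), np.float64(211.33333333333334)) (np.float64(337.0), np.float64(184.0), np.int64(331), np.int64(343), np.int64(181), np.int64(187), 24, np.float64(337.4583333333333), np.float64(184.375))
(array([ 0.58276683, -0.05491842,  0.16026494]), np.float64(0.0007130006533743987))
blue (np.float64(300.0), np.float64(205.5), np.int64(280), np.int64(320), np.int64(188), np.int64(223), 297, np.float64(303.82828282828285), np.float64(203.22558922558923)) (np.float64(328.0), np.float64(201.0), np.int64(309), np.int64(347), np.int64(189), np.int64(213), 217, np.float64(325.7327188940092), np.float64(203.2442396313364))
(array([ 0.5856612 , -0.00208664,  0.11621603]), np.float64(0.004247185607599897))
purple (np.float64(377.0), np.float64(186.5), np.int64(371), np.int64(383), np.int64(181), np.int64(192), 107, np.float64(376.89719626168227), np.float64(186.71028037383178)) (np.float64(243.5), np.float64(244.5), np.int64(236), np.int64(251), np.int64(239), np.int64(250), 131, np.float64(242.99236641221373), np.float64(244.74809160305344))
(array([0.762119  , 0.28153292, 0.04542951]), np.float64(0.0016424200224196203))
[0.76297472 0.2814454  0.0465    ] [0.76064708 0.28183302 0.0465    ]
```

View pics/crop1.png

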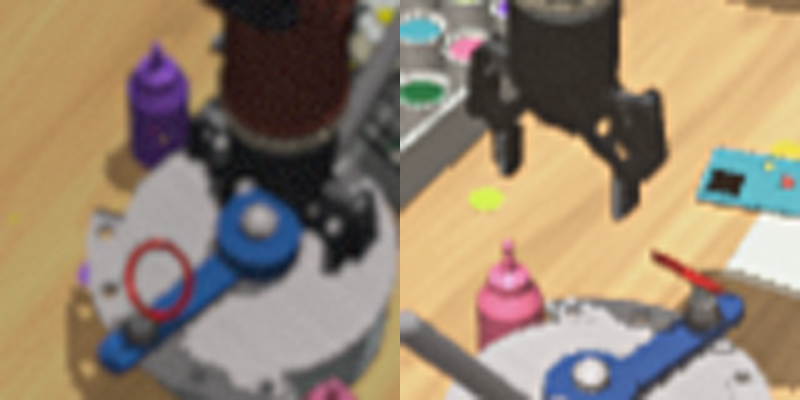

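View pics/w1.png

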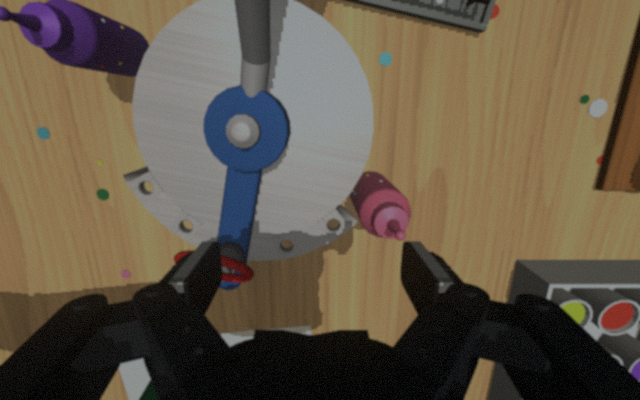

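The crops show the ring as a circle centred at scene (291.6,206) and nearly edge-on at side (337.4,184.5). The hub ball is at scene (312,194) and side (318.4,204.4). The wrist view has the hub ball at (242,130) and the ring at (213,266).

Run:
```python
from h import *
s=cam('scene');d=cam('side');w=cam('wrist')
print('ring',tri(ray(s,291.6,206),ray(d,337.4,184.5)))
P,e=tri(ray(s,312,194),ray(d,318.4,204.4));print('ball',P,e)
print('ball sw',tri(ray(s,312,194),ray(w,242,130)))
m=red(w,(150,230,270,300));print(cen(m))
print('ring sw',tri(ray(s,291.6,206),ray(w,*cen(m)[:2])),'dw',tri(ray(d,337.4,184.5),ray(w,*cen(m)[:2])))
# lever end: wrist px of holes z=.095
for u,v in((147,187),(187,226),(286,244),(333,225)): print('hole',onz(w,u,v,.095))
```

```text
ring (array([ 0.57648163, -0.04596374,  0.16709406]), np.float64(0.0012906836908232312))
ball [0.59703891 0.05337061 0.13735314] 0.0038993253809694404
ball sw (array([0.59888546, 0.05245791, 0.14117663]), np.float64(0.002069047073350923))
(np.float64(208.5), np.float64(266.0), np.int64(175), np.int64(242), np.int64(251), np.int64(281), 113, np.float64(203.50442477876106), np.float64(265.20353982300884))
ring sw (array([ 0.57513972, -0.04607889,  0.16907893]), np.float64(0.004909744832516548)) dw (array([ 0.57385391, -0.0442676 ,  0.17068013]), np.float64(0.002498536658368978))
hole [ 0.49365605 -0.00421738  0.095     ]
hole [ 0.52730016 -0.04406339  0.095     ]
hole [ 0.62472005 -0.06349738  0.095     ]
hole [ 0.671589   -0.04303396  0.095     ]
```

Call:
arm_command(steps=[[20,0,0,-1,0],[20,0,0,-1,0],[20,0,0,0,0],[20,0,0,0,0]])

```text
time: 0.73
tcp_pos: [0.6506, -0.0, 0.2836]
orientation: [2.22, 2.22, 0.003]
ft_force: [-0.3, -0.5, -0.3]
opening: 0.0387
grip_force: 0.0
```

Call:
arm_command(steps=[[16,-0.36,-0.86,0,0],[16,-0.36,-0.86,0,0],[16,-0.36,-0.86,0,0],[16,-0.36,-0.86,0,0],[16,0,0,0,-0.97],[16,0,0,0,-0.97],[16,0,0,0,-0.97],[16,0,0,0,-0.97],[16,0,0,0,-0.97],[16,0,0,0,-0.97],[16,0,0,0,-0.97],[16,0,0,0,-0.97],[16,0,0,0,-0.97],[16,0,0,0,-0.97],[16,0,0,0,-0.97],[16,0,0,0,-0.97],[16,0,0,0,-0.97],[16,0,0,0,-0.97],[16,0,0,0,0]])

```text
time: 2.32
tcp_pos: [0.5808, -0.0288, 0.2814]
orientation: [-0.326, -3.123, 0.0]
ft_force: [0.3, 0.1, -0.8]
opening: 0.016
grip_force: 0.0
```

Run:
```python
from h import *
s=cam('scene');d=cam('side');w=cam('wrist')
st=get_state();print(st['opening'],st['tcp_pos'])
cr=lambda c,x0,y0,x1,y1:cv2.resize(c['frame'][y0:y1,x0:x1],(400,300),interpolation=cv2.INTER_CUBIC)
a=np.vstack([cr(s,255,150,335,210),cr(d,300,130,380,190)]); b=cv2.resize(w['frame'],(400,250))
cv2.imwrite('pics/crop2.png',np.hstack([a,np.vstack([b,np.zeros((350,400,3),np.uint8)])])[:,:,::-1])
from scipy.spatial.transform import Rotation as R
print(R.from_rotvec(st['orientation']).as_matrix().round(3))
```

```text
0.015698806837176 [ 0.58095659 -0.02884762  0.28177895]
[[-0.977  0.215 -0.001]
 [ 0.215  0.977 -0.   ]
 [ 0.001 -0.    -1.   ]]
```

View pics/crop2.png

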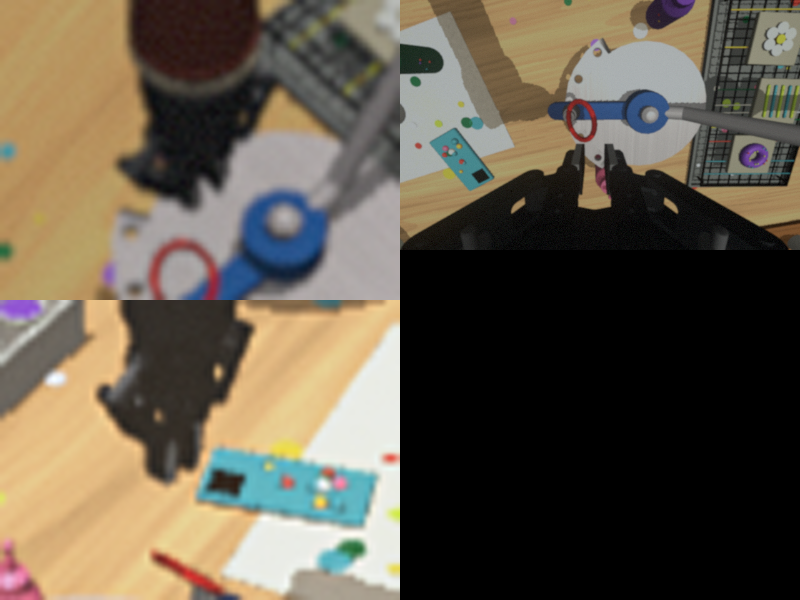

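The gripper is now at a 16 mm opening over the ring, turned radially, with the pads parallel. I'll lower it so one finger goes inside the ring, then ease that pad against the ring's upper arc.

Call:
arm_command(steps=[[16,0,0,1,0],[16,0,0,1,0],[16,0,0,1,0],[16,0,0,1,0],[16,0,0,0.8,0],[16,0,0,0.3,0],[16,0,0,0,0],[16,0,0,0,0]])

```text
time: 3.13
tcp_pos: [0.5814, -0.0288, 0.1808]
orientation: [0.335, 3.124, 0.0]
ft_force: [0.3, 0.8, 0.3]
opening: 0.016
grip_force: 0.0
```

Run:
```python
from h import *
s=cam('scene');d=cam('side');w=cam('wrist')
cr=lambda c,x0,y0,x1,y1:cv2.resize(c['frame'][y0:y1,x0:x1],(400,300),interpolation=cv2.INTER_CUBIC)
a=np.vstack([cr(s,265,170,325,215),cr(d,310,160,370,205)]); b=cv2.resize(w['frame'][160:400,200:440],(400,400))
cv2.imwrite('pics/crop3.png',np.hstack([a,np.vstack([b,np.zeros((200,400,3),np.uint8)])])[:,:,::-1])
```

```text
(no output)
```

View pics/crop3.png

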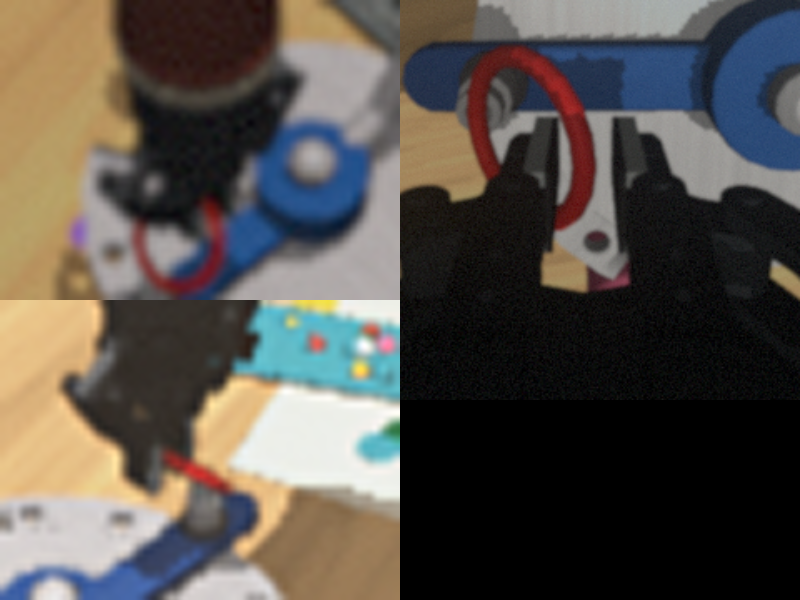

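The finger is inside the ring, with the top arc between the pads and the other finger on the post side. Now I'll push gently toward the post.

Call:
arm_command(steps=[[16,0,0.1,0,0],[16,0,0.1,0,0],[16,0,0,0,0]])

```text
time: 3.53
tcp_pos: [0.5824, -0.0261, 0.1811]
orientation: [0.335, 3.122, -0.003]
ft_force: [-1.0, -3.9, 1.3]
opening: 0.0158
grip_force: 1.8
```

Call:
arm_command(steps=[[16,0,0.05,0,0],[16,0,0.05,0,0],[16,0,0,0,0]])

```text
time: 3.78
tcp_pos: [0.5825, -0.0256, 0.181]
orientation: [0.337, 3.123, -0.005]
ft_force: [-1.6, -8.3, 4.1]
opening: 0.016
grip_force: 4.1
```

Call:
arm_command(steps=[[16,0,0.07,0,0],[16,0,0.07,0,0],[16,0,0,0,0]])

```text
time: 4.03
tcp_pos: [0.5827, -0.0251, 0.1809]
orientation: [0.341, 3.123, -0.009]
ft_force: [-3.8, -14.7, 4.4]
opening: 0.0161
grip_force: 6.9
```

Call:
arm_command(steps=[[16,0,0,-0.1,0],[16,0,0,-0.1,0],[16,0,0,0,0]])

```text
time: 4.28
tcp_pos: [0.5823, -0.0251, 0.1838]
orientation: [-0.341, -3.122, 0.008]
ft_force: [-0.4, -14.6, -5.0]
opening: 0.0159
grip_force: 6.4
```

Call:
arm_command(steps=[[16,0,0,-0.1,0],[16,0,0,-0.1,0],[16,0,0,0,0]])

```text
time: 4.53
tcp_pos: [0.582, -0.0249, 0.1875]
orientation: [-0.34, -3.121, 0.008]
ft_force: [-1.3, -14.5, -5.6]
opening: 0.0158
grip_force: 7.1
```

```bash
cat > ring.py <<'E'
from h import *
w=cam('wrist');d=cam('side');s=get_state()
m=red(w,(200,160,340,310));print('wrist',cen(m)[2:7]); m=red(d,(318,165,375,200));print('side',cen(m)[2:])
print(s['tcp_pos'].round(4) if hasattr(s['tcp_pos'],'round') else s['tcp_pos'],s['ft_force'],s['time'])
save(w,'wl.png')
E
python3 ring.py
```

```text
wrist (np.int64(235), np.int64(307), np.int64(191), np.int64(293), 1839)
side (np.int64(334), np.int64(357), np.int64(166), np.int64(186), 21, np.float64(339.0), np.float64(182.85714285714286))
[ 0.582  -0.0249  0.1873] [ -1.51240784 -14.56410185  -5.74993879] 4.6333
```

The downward reaction grows by about 0.2 N/mm, which matches the pin's spring, so the pin is rising with the finger. I'll press slightly more and lift further.

Call:
arm_command(steps=[[16,0,0.07,0,0],[16,0,0.03,-0.1,0],[16,0,0,-0.1,0],[16,0,0,0,0]])

```text
time: 4.97
tcp_pos: [0.582, -0.0246, 0.1912]
orientation: [-0.342, -3.12, 0.011]
ft_force: [-2.0, -18.9, -6.1]
opening: 0.0158
grip_force: 9.3
```

Call:
arm_command(steps=[[16,0,0,-0.1,0],[16,0,0,-0.1,0],[16,0,0,0,0]])

```text
time: 5.22
tcp_pos: [0.582, -0.0246, 0.195]
orientation: [-0.342, -3.12, 0.011]
ft_force: [-1.8, -17.7, -7.5]
opening: 0.0162
grip_force: 9.2
```

```bash
python3 ring.py
```

```text
wrist (np.int64(234), np.int64(306), np.int64(191), np.int64(293), 1798)
side (np.int64(334), np.int64(357), np.int64(166), np.int64(185), 20, np.float64(339.1), np.float64(181.25))
[ 0.5819 -0.0246  0.1948] [ -1.70092024 -18.69640012  -7.12986818] 5.3167
```

The ring stays fixed in the wrist view while the tool rises, so it isn't slipping. Another 4 mm up.

Call:
arm_command(steps=[[16,0,0.03,-0.1,0],[16,0,0,-0.1,0],[16,0,0,0,0]])

```text
time: 5.57
tcp_pos: [0.5819, -0.0245, 0.1989]
orientation: [-0.343, -3.119, 0.012]
ft_force: [-2.6, -19.6, -8.1]
opening: 0.016
grip_force: 9.8
```

```bash
python3 ring.py
python3 - <<'E'
import numpy as np
# swing path: TCP polar about post, clockwise (boom a from 0 to -0.436)
P=np.array([0.599,0.052]);T=np.array([0.582,-0.0246]);v=T-P;print(np.hypot(*v),np.degrees(np.arctan2(*v[::-1])))
yt=-v/np.hypot(*v);print('chord per 0.05rad mm',np.hypot(*v)*2*np.sin(.025)*1e3)
E
```

```text
wrist (np.int64(234), np.int64(306), np.int64(192), np.int64(292), 1787)
side (np.int64(334), np.int64(357), np.int64(166), np.int64(184), 20, np.float64(339.3), np.float64(180.6))
[ 0.5819 -0.0245  0.1986] [ -1.317929   -19.48728979  -9.1651281 ] 5.6667
0.07846374959177009 -102.51296701850922
chord per 0.05rad mm 3.92277882699665
```

Call:
arm_command(steps=[[16,0.14,0.003,0,0.4],[16,0.14,0.003,0,0.4],[16,0.14,0.003,0,0.4],[16,0.14,0.003,0,0.4],[16,0,0,0,0]])

```text
time: 6.08
tcp_pos: [0.5693, -0.0207, 0.198]
orientation: [-0.594, -3.078, 0.013]
ft_force: [-9.2, -18.5, -7.2]
opening: 0.0162
grip_force: 10.6
```

```bash
python3 ring.py
```

```text
wrist (np.int64(234), np.int64(305), np.int64(190), np.int64(292), 1808)
side (np.int64(336), np.int64(357), np.int64(166), np.int64(187), 27, np.float64(341.3333333333333), np.float64(183.03703703703704))
[ 0.5694 -0.0207  0.1978] [ -9.3193142  -18.81706771  -7.14357697] 6.1833
```

Call:
arm_command(steps=[[16,0.14,0.003,-0.05,0.4],[16,0.14,0.003,0,0.4],[16,0.14,0.003,0,0.4],[16,0.14,0.003,0,0.4],[16,0,0,0,0]])

```text
time: 6.6
tcp_pos: [0.5584, -0.0153, 0.1985]
orientation: [-0.837, -3.019, 0.014]
ft_force: [-10.9, -17.7, -8.9]
opening: 0.0161
grip_force: 11.1
```

```bash
python3 ring.py
```

```text
wrist (np.int64(235), np.int64(305), np.int64(190), np.int64(293), 1907)
side (np.int64(338), np.int64(357), np.int64(166), np.int64(190), 37, np.float64(343.7837837837838), np.float64(185.67567567567568))
[ 0.5584 -0.0154  0.1984] [-10.93587954 -17.11266909  -7.51435172] 6.7
```

Call:
arm_command(steps=[[16,0.14,0.003,0,0.4],[16,0.14,0.003,0,0.4],[16,0.12,0.003,0,0.35],[16,0,0,0,0],[16,0,0,0,0]])

```text
time: 7.12
tcp_pos: [0.5512, -0.0105, 0.1981]
orientation: [-1.004, -2.967, 0.015]
ft_force: [-14.7, -17.7, -8.5]
opening: 0.0158
grip_force: 11.4
```

```bash
python3 ring.py
python3 - <<'E'
from h import *
s=get_state();v=np.array(s['tcp_pos'][:2])-[.599,.052];print(np.hypot(*v),np.degrees(np.arctan2(v[1],v[0]))+102.5)
c=cam('scene');d=cam('side')
f=lambda c,x:mask(c,(100,120,60),(122,255,255),x)
cr=lambda c,x0,y0,x1,y1:cv2.resize(c['frame'][y0:y1,x0:x1],(400,400),interpolation=cv2.INTER_CUBIC)
cv2.imwrite('pics/crop4.png',np.hstack([cv2.resize(cam('wrist')['frame'],(400,250)),cv2.resize(d['frame'][140:290,190:430],(400,250))])[:,:,::-1])
E
```

```text
wrist (np.int64(234), np.int64(305), np.int64(190), np.int64(292), 1999)
side (np.int64(339), np.int64(350), np.int64(182), np.int64(193), 38, np.float64(344.94736842105266), np.float64(188.44736842105263))
[ 0.5512 -0.0106  0.198 ] [-14.71989996 -16.73461354  -6.70996016] 7.2167
0.07874913845498108 -24.87686880186827
```

View pics/crop4.png

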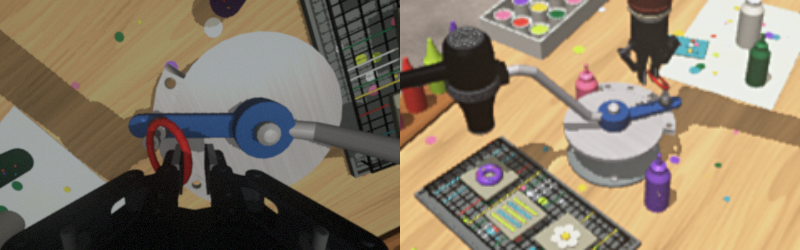

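The swing reads -24.9° and the dryer stands over the doughnut in the side crop. Now I'll lower the pin gently.

Call:
arm_command(steps=[[16,0,0,0.15,0],[16,0,0,0.15,0],[16,0,0,0.15,0],[16,0,0,0.15,0],[16,0,0,0,0]])

```text
time: 7.78
tcp_pos: [0.5513, -0.0107, 0.1858]
orientation: [-1.004, -2.967, 0.015]
ft_force: [-13.7, -17.1, -5.7]
opening: 0.0161
grip_force: 11.4
```

Call:
arm_command(steps=[[16,0,-0.1,0.05,0],[16,0,-0.1,0.05,0],[16,0,-0.1,0,0],[16,0,-0.1,0,0],[16,0,-0.1,0,0],[16,0,-0.1,0,0],[16,0,0,0,0]])

```text
time: 8.37
tcp_pos: [0.5492, -0.0144, 0.1878]
orientation: [0.999, 2.977, 0.001]
ft_force: [-0.3, 0.3, -0.0]
opening: 0.0161
grip_force: 0.0
```

```bash
python3 ring.py
```

```text
wrist (np.int64(243), np.int64(314), np.int64(186), np.int64(290), 2012)
side (np.int64(339), np.int64(350), np.int64(186), np.int64(196), 37, np.float64(344.5945945945946), np.float64(191.97297297297297))
[ 0.5493 -0.0142  0.1878] [0.88438232 0.65276996 0.25652055] 8.4667
```

The forces are at zero. I'll retreat straight up and verify.

Call:
arm_command(steps=[[16,0,0,-0.3,0],[16,0,0,-0.6,0],[16,0,0,-1,0],[16,0,0,-1,0],[16,0,0,-1,0],[16,0,0,-1,0],[16,0,0,-1,0],[16,0,0,0,0],[16,0,0,0,0]])

```text
time: 9.22
tcp_pos: [0.5497, -0.0144, 0.3075]
orientation: [0.999, 2.975, 0.002]
ft_force: [1.0, 1.1, -0.8]
opening: 0.0161
grip_force: 0.0
```

Run:
```python
from h import *
s=cam('scene');d=cam('side');w=cam('wrist')
print(get_state()['tcp_pos'])
T=np.radians(-12.2);Rz=np.array([[np.cos(T),-np.sin(T)],[np.sin(T),np.cos(T)]])
a=-.436;er=Rz@[np.sin(a),-np.cos(a)]
ms,md=red(s,(260,180,312,225)),red(d,(325,170,375,210));mw=red(w,(0,0,640,400))
for n,m in(('scene',ms),('side',md),('wrist',mw)): print(n,cen(m))
et=np.array([-er[1],er[0],0]);E=np.r_[er,0]
for z in(0,.012): # predicted ring bbox if pin at z
    q=np.linspace(0,2*np.pi,60);c=np.r_[np.array([.599,.052])+.101*er,.169+z]
    up=(-E+[0,0,1])/2**.5
    for n,c_ in(('side',d),('wrist',w)):
        p=np.array([proj(c_,c+.0265*(np.cos(t)*et+np.sin(t)*up)) for t in q]);print(z,n,p.min(0).round(1),p.max(0).round(1))
b=np.hstack([cv2.resize(w['frame'],(400,250)),cv2.resize(d['frame'][160:222,300:400],(400,250),interpolation=cv2.INTER_CUBIC)])
cv2.imwrite('pics/crop5.png',b[:,:,::-1])
```

```text
[ 0.54861235 -0.01456593  0.30483419]
scene (np.float64(285.5), np.float64(197.5), np.int64(281), np.int64(290), np.int64(191), np.int64(204), 15, np.float64(284.73333333333335), np.float64(196.66666666666666))
side (np.float64(344.0), np.float64(190.5), np.int64(338), np.int64(350), np.int64(185), np.int64(196), 46, np.float64(343.9782608695652), np.float64(190.95652173913044))
wrist (np.float64(365.5), np.float64(251.5), np.int64(92), np.int64(639), np.int64(111), np.int64(392), 943, np.float64(343.65323435843055), np.float64(206.88016967126194))
0 side [338.7 185.2] [349.7 195.9]
0 wrist [274.  156.6] [312.7 213.9]
0.012 side [338.8 182.6] [349.8 193.3]
0.012 wrist [272.5 158.8] [312.8 218.4]
```

View pics/crop5.png

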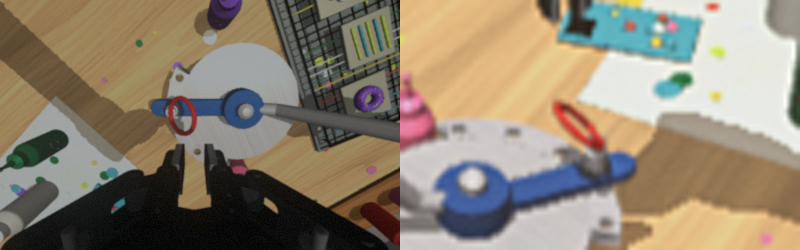

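The ring's outline in the side view (338–350, 185–196) matches the prediction for a pin fully home at -0.436. The pin is seated and the robot touches nothing.

```bash
python3 -c "
from plant import *
print(job_done())"
```

```text
the job is handed in; nothing more can be done
None
```

The boom is one hole over at about -0.436 rad with the dryer above the purple doughnut coaster, the pin measured fully home, and the job is handed in; no verdict came back. The tool could only point straight down, so I lifted the ring by friction, pressing one fingertip against its inside at about 20 N rather than hooking under it.

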